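# Sort die-grinder heads into their trays

### The arm

A 6-joint arm with a two-finger parallel gripper is mounted at the origin on the work surface. World frame = base frame: x ahead of the robot, y to its left, z up, the work surface at z = 0. Lengths are in mm, angles in rad, forces in N, time in s.
With the tool pointing down it reaches from about 350 to 975 mm from the base axis. Payload 7.1 kg.
Tool frame: the origin (TCP) lies on the front face of the gripper's body, between the roots of the fingers; the fingertips stand 80 mm ahead of it and the grasp point (between the pads) lies 61 mm ahead of it; z points along the fingers, y is the line along which they close (so a half turn about z gives the same grasp; the last joint's range is limited). The gripper opens to 88 mm and grips with 3 to 60 N. Pads are 20 mm wide; open, the fingers measure 115 mm over their backs; the gripper's body (75 mm by 178 mm) begins 61 mm behind the grasp point.
Start: joints at [-1.255, 0.423, 1.63, -0, 1.089, -0.019], TCP at [205.38, -590.275, 302.675] pointing down, gripper open.
Joint ranges: [-3, 3], [-0.9, 2.11], [0.09, 2.58], [-1.31, 4.45], [0.11, 2.69], [-2.54, 2.54]. Speed limits (rad/s): [2.39, 2.39, 3.01, 3.14, 3.14, 3.14].

### API

Orientations are given as a rotation vector (axis times angle).
In Python, from workcell import readout, vision, close_job gives the robot as it stands.
- The arm moves only by the tool servo_tool, never from a script. Its argument "plan" is a list that holds one entry, the list of rows, each a list of 7 numbers: the gripper command: -1 is fully open, 1 is shut, values between are in proportion, then the shift along the world's x, y, z in units of 40 mm (1.0 is 40 mm), then the turn, a rotation vector about the world's x, y, z in units of 5 degrees (1.0 is 5 degrees). A call has 1 to 5 rows; each row shifts and turns the commanded pose from where the row before left it; what a row does not reach is not made up. A row lasts 1/12 s, in which the tool goes at most 41.7 mm and 7.16 degrees, less where a joint would pass 70% of its speed; a pose out of reach is approached as far as the arm can. A call is refused whole if a number of a shift passes 1 or a number of a turn 1, either way. A call with a gripper value outside its range is refused whole. The fingers move at their own pace and stop on an object; the grip force is fixed at half the most. Time passes only in rows, so rows that do not move let the fingers close. It gives the time, the measured TCP pose, the force, the opening and the grip force at its end, in the units of the state.
- readout.get_obs(): the state, without advancing time (a new reading comes with each control period).
- vision.get_image(name): name is "scene" or "side" or "wrist"; returns the picture (480x640x3 uint8, red, green, blue); there is no depth.
- vision.camera_params(name): a dict with "fx", "fy", "cx", "cy" (pixels), "rvec" (rotation vector, rad) and "tvec" (3), from world to camera coordinates, as OpenCV has them; the wrist camera has in their place "hand_eye" (4x4, takes a point from camera to tool coordinates, whose origin is the TCP and whose axes are the flange's). Camera axes: x right, y down, z forward; pixel columns grow to the right and rows downward; lengths in mm; the calibration is good to about 2 mm. A picture is of the moment at which its call begins: read the wrist's pose just before it. camera_params takes no time and is no camera call.
- close_job(): hands the job in; it is judged then, once.
The state is a dict: "t": time; "qpos": joint angles; "qvel": joint speeds; "joint_torque": joint torques, N m; "ee_pos": TCP position; "orientation": TCP orientation; "ft_force": force on the tool from outside, world axes, zero at the start; "moment": the same for the moment, N m; "width": finger opening in mm; "grasp_force": force on a finger pad.
Only numpy, scipy, OpenCV 4.12 (cv2) and the standard library are available. Lean on these libraries where they do the work, as an engineer would, in place of code of your own. Each camera call takes 0.05 s, during which the arm holds its last target. There are 200 camera calls.

### The job

Clear the five loose grinder heads off the bench into the trays of their kind: both pink grinding stones into the blue tray, both green rubber polishers into the yellow tray, and the brown sanding drum into the red tray. Stand every head on its flat face with the shank up, on the floor of the tray's large bay. Leave the steel collet nut and the round wax tin where they are.

Things in the scene. Friction and masses are not known exactly. Their poses are not given: they have to be found in the camera images.
- stone_a_centre (a point): Pink grinding stone, the slimmer of the two: a cylinder 34 mm across, 32 mm tall, standing on its flat face, with a steel shank (6 mm thick, 30 mm long) straight up from the middle of its top; about 70 g. This point is the cylinder's centre, 16 mm above the flat face; z runs up the shank. Grip it across the cylinder; any yaw will do.
- stone_b_centre (a point): Pink grinding stone, the wider of the two: a cylinder 42 mm across, 26 mm tall, standing on its flat face, with a steel shank (6 mm thick, 30 mm long) straight up from the middle of its top; about 85 g. This point is the cylinder's centre, 13 mm above the flat face; z runs up the shank. Grip it across the cylinder; any yaw will do.
- polisher_a_centre (a point): Dark green rubber polisher, the slimmer of the two: a cylinder 30 mm across, 34 mm tall, standing on its flat face, with a steel shank (6 mm thick, 30 mm long) straight up from the middle of its top; about 40 g. This point is the cylinder's centre, 17 mm above the flat face; z runs up the shank. Grip it across the cylinder; any yaw will do.
- polisher_b_centre (a point): Dark green rubber polisher, the wider of the two: a cylinder 40 mm across, 26 mm tall, standing on its flat face, with a steel shank (6 mm thick, 30 mm long) straight up from the middle of its top; about 45 g. This point is the cylinder's centre, 13 mm above the flat face; z runs up the shank. Grip it across the cylinder; any yaw will do.
- drum_centre (a point): Sanding drum, brown sleeve, black top with a 6 mm high steel nut: a cylinder 38 mm across, 28 mm tall, standing on its flat face, with a steel shank (6 mm thick, 30 mm long) straight up from the middle of its top; about 60 g. This point is the cylinder's centre, 14 mm above the flat face; z runs up the shank. Grip it across the cylinder; any yaw will do.
- blue_tray_bay (a point): Blue plastic tray, fixed, 153 (x) by 140 (y) by 42 mm tall, walls 3 mm; a few small pink stones lie in the narrow strip at its far end. This point: centre of the floor of its large empty bay, on the floor's top, 3 mm above the bench; the bay is 110 mm along x and 134 mm along y inside. x points from the bay to the strip (34 mm wide, behind a 34 mm high divider), z up.
- yellow_tray_bay (a point): Yellow plastic tray, fixed, 153 (x) by 140 (y) by 42 mm tall, walls 3 mm; a few small green polishers lie in the narrow strip at its far end. This point: centre of the floor of its large empty bay, on the floor's top, 3 mm above the bench; the bay is 110 mm along x and 134 mm along y inside. x points from the bay to the strip (34 mm wide, behind a 34 mm high divider), z up.
- red_tray_bay (a point): Red plastic tray, fixed, 153 (x) by 140 (y) by 42 mm tall, walls 3 mm; a few small brown drums lie in the narrow strip at its far end. This point: centre of the floor of its large empty bay, on the floor's top, 3 mm above the bench; the bay is 110 mm along x and 134 mm along y inside. x points from the bay to the strip (34 mm wide, behind a 34 mm high divider), z up.
- collet_nut_centre (a point): Bare steel hexagonal collet nut, 30 mm over its corners and 24 mm tall, no shank, standing among the heads; not to be moved. This point is its centre, 12 mm above the bench.
- wax_tin_centre (a point): Round flat aluminium tin with a brass-coloured top, 40 mm across and 22 mm tall, standing among the heads; not to be moved. This point is its centre, 11 mm above the bench.

How it is judged:
By the outcome, as a careful person would: the job done as asked, in the order asked, and still so for the second after the job is handed in, with the robot touching nothing.
It also fails if it takes over 128 s, if anything falls off the work surface, if the arm or the gripper's body presses on something with over 40 N, if the wrist force passes 120 N, or if a joint passes its speed limit or range.

## Working session

There is one attempt and no reset: what is moved stays moved. The work goes in short steps, Python scripts to look and compute and a tool call to move; the robot and the scene stay as the last step left them, time stands still between calls to the robot, and variables do not carry over. Pictures are saved under pics/ and viewed, at most 14 in all, crops included, and the job is handed in when it is done.

Besides the shell and the picture viewer there is one more tool, called after "Request:" by a JSON object that holds its "name" and its "arguments", one argument or row to a line. servo_tool: Moves the arm, as the interface text tells. Its arguments: {"type":"object","properties":{"plan":{"type":"array"}},"required":["plan"]}

```bash
ls; mkdir -p pics
python3 - <<'E'
from workcell import readout, vision
import cv2
print(readout.get_obs())
for n in ("scene","side"):
    cv2.imwrite(f"pics/{n}0.png",vision.get_image(n)[:,:,::-1]); 
for n in ("scene","side","wrist"): print(vision.camera_params(n))
E
```

```text
pics
{'t': 0.0, 'qpos': array([-1.25499014e+00,  4.23843838e-01,  1.63066310e+00, -3.10689874e-06,
        1.08861508e+00, -1.89869881e-02]), 'qvel': array([-0.00131562,  0.00038546, -0.00054413,  0.00025278, -0.00097087,
        0.00058225]), 'joint_torque': array([-1.33105594e-03, -5.44643068e+01, -2.73669040e+01,  6.42904197e-02,
        2.28096207e-02, -1.36533508e-04]), 'ee_pos': array([ 205.25769342, -589.88301637,  301.91030756]), 'orientation': array([-3.09618768e+00, -5.23189557e-01,  3.59321871e-04]), 'ft_force': array([ 0.29219062, -0.38500909, -0.0021225 ]), 'moment': array([ 0.00374598, -0.00038593, -0.00997815]), 'grasp_force': 0.0, 'width': 87.97739189645011}
{'fx': 493.605358737571, 'fy': 493.605358737571, 'cx': 320.83550092411787, 'cy': 236.1856632415257, 'rvec': array([ 2.18245341,  1.36020456, -0.44921066]), 'tvec': array([-238.76562756, -335.17568413, 1167.3668856 ])}
{'fx': 520.8423334173548, 'fy': 520.8423334173548, 'cx': 320.0185408744822, 'cy': 231.94252951951475, 'rvec': array([ 0.73178446, -2.45685778,  1.28128258]), 'tvec': array([440.44735617, 208.16882404, 665.25133728])}
{'fx': 351.31850822746543, 'fy': 351.31850822746543, 'cx': 318.41053000008304, 'cy': 240.77387327477152, 'hand_eye': array([[ 3.78281501e-04, -9.68989335e-01, -2.47102259e-01,
         6.61093425e+01],
       [ 9.99999743e-01,  5.17084195e-04, -4.96829397e-04,
        -4.78389144e-01],
       [ 6.09195059e-04, -2.47102007e-01,  9.68989281e-01,
        -8.20580910e+01],
       [ 0.00000000e+00,  0.00000000e+00,  0.00000000e+00,
         1.00000000e+00]])}
```

View pics/scene0.png

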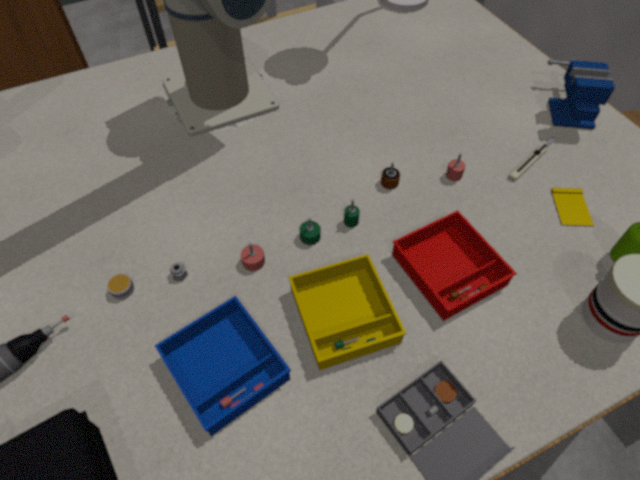

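View pics/side0.png

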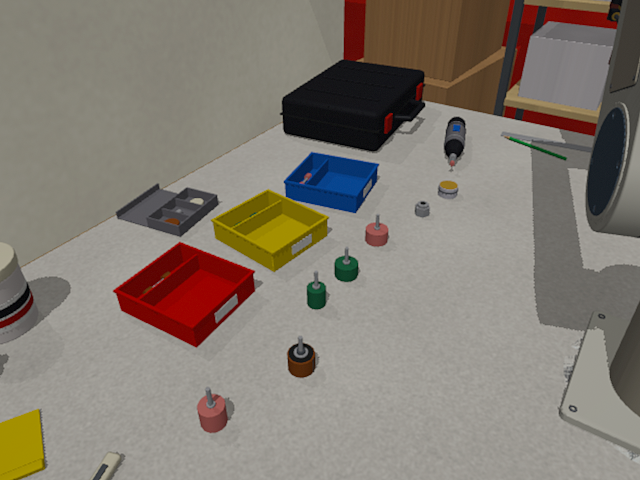

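The scene view shows, along the row from left to right: tin (119,286), nut (178,271), pink stone (253,258), wide green (310,233), slim green (351,215), drum (390,178) and pink stone (456,170). The blue tray is near (224,362), yellow (346,310) and red (453,262). The side view shows the same row, with pink at (377,234) and (212,412). I'll fit the poses by silhouette in both cameras.

```bash
cat > h.py <<'E'
import numpy as np, cv2
from scipy.optimize import minimize
from workcell import vision
def cyl(x,y,d,z0,z1):
    a=np.linspace(0,2*np.pi,24,endpoint=False)
    return np.array([[x+d/2*np.cos(t),y+d/2*np.sin(t),z] for t in a for z in (z0,z1)])
def box(x,y,yaw,L=153,W=140,z1=42):
    c,s=np.cos(yaw),np.sin(yaw)
    return np.array([[x+c*u-s*v,y+s*u+c*v,z] for u in(-L/2,L/2) for v in(-W/2,W/2) for z in(0,z1)])
def proj(p,P): return cv2.projectPoints(np.float64(p),P['rvec'],P['tvec'],np.array([[P['fx'],0,P['cx']],[0,P['fy'],P['cy']],[0,0,1]]),None)[0][:,0]
def ray(uv,P,z):
    R=cv2.Rodrigues(P['rvec'])[0]; C=-R.T@P['tvec']
    d=R.T@np.array([(uv[0]-P['cx'])/P['fx'],(uv[1]-P['cy'])/P['fy'],1]); return C+d*(z-C[2])/d[2]
def wristP(obs):
    P=vision.camera_params('wrist'); T=np.eye(4); T[:3,:3]=cv2.Rodrigues(obs['orientation'])[0]; T[:3,3]=obs['ee_pos']
    M=np.linalg.inv(T@P['hand_eye']); P['rvec']=cv2.Rodrigues(M[:3,:3])[0]; P['tvec']=M[:3,3]; return P
def mask(im,hue,smin=110,vmin=30):
    hsv=cv2.cvtColor(im,cv2.COLOR_RGB2HSV).astype(int); dh=abs((hsv[...,0]-hue+90)%180-90)
    return ((dh<9)&(hsv[...,1]>smin)&(hsv[...,2]>vmin)).astype(np.uint8)
def comp(m,uv,r=25):
    n,l,st,c=cv2.connectedComponentsWithStats(m)
    k=[i for i in range(1,n) if np.hypot(*(c[i]-uv))<r]
    i=max(k,key=lambda i:st[i,4]); return l==i
def hullmask(m):
    o=np.zeros(m.shape,np.uint8); p=np.argwhere(m)[:,::-1].astype(np.int32)
    cv2.fillConvexPoly(o,cv2.convexHull(p),1); return o
def iou(pts,P,m):
    o=np.zeros(m.shape,np.uint8); h=cv2.convexHull(np.float32(proj(pts,P)))
    cv2.fillConvexPoly(o,np.int32(np.round(h*16)),1,cv2.LINE_8,4); return (o&m).sum()/(o|m).sum()
def fit(model,x0,views,step):
    f=lambda x:-sum(iou(model(*x),P,m) for P,m in views)
    S=np.vstack([x0,np.array(x0)+np.diag(step)])
    r=minimize(f,x0,method='Nelder-Mead',options=dict(initial_simplex=S,xatol=.05,fatol=1e-5,maxiter=400))
    return r.x,[iou(model(*r.x),P,m) for P,m in views]
E
python3 - <<'E'
from h import *
im={n:vision.get_image(n) for n in('scene','side')}; P={n:vision.camera_params(n) for n in im}
for n,l in (('scene',[(253,262),(310,236),(351,218),(390,184),(456,174),(119,286),(224,362)]),('side',[(377,236),(346,270),(316,297),(300,364),(212,415)])):
    for u,v in l: print(n,cv2.cvtColor(im[n][v:v+1,u:u+1],cv2.COLOR_RGB2HSV)[0,0])
for nm,h,s,c in(('blue',108,(224,362),(330,182)),('yellow',27,(346,310),(270,230)),('red',0,(453,262),(185,292))):
    vs=[]
    for n,uv in(('scene',s),('side',c)):
        vs.append((P[n],hullmask(comp(mask(im[n],h,150),uv,40))))
    p=ray(s,P['scene'],20)
    best=min((fit(box,[p[0],p[1],y],vs,[15,15,.15]) for y in(-.4,0,.4)),key=lambda r:-sum(r[1]))
    print(nm,p,best)
for nm,s in(('stone1',(253,258)),('grW',(310,233)),('grS',(351,215)),('drum',(390,178)),('stone2',(456,170)),('nut',(178,271)),('tin',(119,286))):
    print(nm,ray(s,P['scene'],14).round())
E
```

```text
scene [  1 123 131]
scene [ 73 186  67]
scene [ 74 166  46]
scene [ 12 192  53]
scene [  6 159  77]
scene [ 20 176 129]
scene [107 222 125]
side [  2 126 121]
side [ 75 185  73]
side [ 74 179  64]
side [ 14 221  97]
side [  2 116 163]
blue [ 640.67294343 -212.51623882   20.        ] (array([ 6.38949282e+02, -2.13976429e+02,  1.99711653e-01]), [np.float64(0.9806744613006088), np.float64(0.9750967117988395)])
yellow [644.37154489  -3.38137479  20.        ] (array([ 6.40915392e+02, -4.95613934e+00, -1.19062198e-01]), [np.float64(0.9852874087591241), np.float64(0.9789929976658887)])
red [643.93854867 207.95093923  20.        ] (array([6.42421710e+02, 2.01505537e+02, 5.63790932e-02]), [np.float64(0.9702046035805627), np.float64(0.9908267143975836)])
stone1 [ 478. -102.   14.]
grW [472.  13.  14.]
grS [468. 100.  14.]
drum [419. 215.  14.]
stone2 [460. 346.  14.]
nut [ 445. -229.   14.]
tin [ 430. -328.   14.]
```

Run:
```python
from h import *
im={n:vision.get_image(n) for n in('scene','side')}; P={n:vision.camera_params(n) for n in im}
for nm,h,x0,dims in(('stone1',2,(478,-102),((34,32),(42,26))),('grW',75,(472,13),((40,26),(30,34))),('grS',75,(468,100),((30,34),(40,26))),('drum',13,(419,215),((38,28),)),('stone2',2,(460,346),((34,32),(42,26)))):
    vs=[]
    for n in im:
        uv=proj([[*x0,14]],P[n])[0]
        m=comp(mask(im[n],h,85),uv,20)
        if nm=='drum': # include black top: dark pixels near
            g=im[n].max(2)<55; w=np.zeros_like(m); u,v=uv.astype(int); w[v-22:v+22,u-20:u+20]=1; m=m|(g&w)
        vs.append((P[n],hullmask(cv2.morphologyEx(m.astype(np.uint8),cv2.MORPH_OPEN,np.ones((5,5))))))
    for d,hh in dims:
        x,q=fit(lambda x,y:cyl(x,y,d,0,hh),list(x0),vs,[8,8]); print(nm,d,x.round(1),np.round(q,3))
for nm,y,c in(('blue',.1997,(638.9,-214)),('yellow',-.119,(640.9,-5)),('red',.0564,(642.4,201.5))):
    o=-76.5+3+55; print(nm,'bay',c[0]+o*np.cos(y),c[1]+o*np.sin(y))
```

```text
stone1 34 [ 474.6 -101.5] [0.843 0.764]
stone1 42 [ 473.  -102.6] [0.804 0.81 ]
grW 40 [466.   16.8] [0.448 0.785]
grW 30 [464.9  16.3] [0.572 0.765]
grS 30 [468.2  99.7] [0.145 0.727]
grS 40 [473.8  94.2] [0.108 0.58 ]
drum 38 [415.4 215.5] [0.468 0.751]
stone2 34 [458.4 343.3] [0.703 0.859]
stone2 42 [458. 343.] [0.584 0.681]
blue bay 620.767666511073 -217.66994308489097
yellow bay 622.5308347447168 -2.803692229194954
red bay 623.9294160811448 200.45715308097024
```

Request:
{"name": "servo_tool", "arguments": {
  "plan": [
    [[-1, 0.44, 0.88, 0, 0, 0, 0.944], [-1, 0.44, 0.88, 0, 0, 0, 0.944], [-1, 0.44, 0.88, 0, 0, 0, 0.944], [-1, 0.44, 0.88, 0, 0, 0, 0.944], [-1, 0.44, 0.88, 0, 0, 0, 0.944]]
  ]
}}

```text
t: 0.72
ee_pos: [293.7, -412.6, 302.7]
orientation: [2.923, 1.151, 0.0]
ft_force: [0.3, 1.0, 0.4]
width: 87.8
grasp_force: 0.0
```

Request:
{"name": "servo_tool", "arguments": {
  "plan": [
    [[-1, 0.44, 0.88, 0, 0, 0, 0.944], [-1, 0.44, 0.88, 0, 0, 0, 0.944], [-1, 0.44, 0.88, 0, 0, 0, 0.944], [-1, 0.44, 0.88, 0, 0, 0, 0.944], [-1, 0.44, 0.88, 0, 0, 0, 0.944]]
  ]
}}

```text
t: 1.13
ee_pos: [381.8, -236.5, 302.9]
orientation: [2.625, 1.724, 0.0]
ft_force: [0.1, -0.0, 0.5]
width: 87.9
grasp_force: 0.0
```

Request:
{"name": "servo_tool", "arguments": {
  "plan": [
    [[-1, 0.44, 0.88, 0, 0, 0, 0.944], [-1, 0.44, 0.88, 0, 0, 0, 0.944], [-1, 0.44, 0.88, 0, 0, 0, 0.944], [-1, 0.44, 0.88, 0, 0, 0, 0.944], [-1, 0.44, 0.88, 0, 0, 0, 0.944]]
  ]
}}

```text
t: 1.55
ee_pos: [469.9, -60.3, 302.9]
orientation: [2.217, 2.225, 0.0]
ft_force: [0.4, -0.5, 0.7]
width: 88.1
grasp_force: 0.0
```

Request:
{"name": "servo_tool", "arguments": {
  "plan": [
    [[-1, 0, 0, 0, 0, 0, 0], [-1, 0, 0, 0, 0, 0, 0], [-1, 0, 0, 0, 0, 0, 0]]
  ]
}}

```text
t: 1.8
ee_pos: [469.1, -62.3, 302.5]
orientation: [-2.221, -2.221, 0.001]
ft_force: [-0.6, -0.2, 0.1]
width: 87.8
grasp_force: 0.0
```

Run:
```python
from h import *
from workcell import readout
import pickle
o=readout.get_obs(); im=vision.get_image('wrist'); P=wristP(o); pickle.dump((im,P),open('w1.pkl','wb'))
print(o['t'],o['ee_pos'],o['orientation'],o['qpos'])
cv2.imwrite('pics/w1.png',im[:,:,::-1])
for p in((473,-102,13),(468,15,13),(470,98,17),(445,-229,12)):print(p,proj([p],P)[0])
```

```text
1.8 [469.0753203  -62.30088899 302.54235123] [-2.22134377e+00 -2.22120942e+00  8.96478657e-04] [-1.57036805e-01  1.99332288e-01  1.95588210e+00 -3.89225658e-04
  9.86902337e-01 -1.56761667e-01]
(473, -102, 13) [323.14662107 251.60941325]
(468, 15, 13) [318.65403537 141.10930647]
(470, 98, 17) [320.80783815  50.06140548]
(445, -229, 12) [299.26421693 353.76172565]
```

View pics/w1.png

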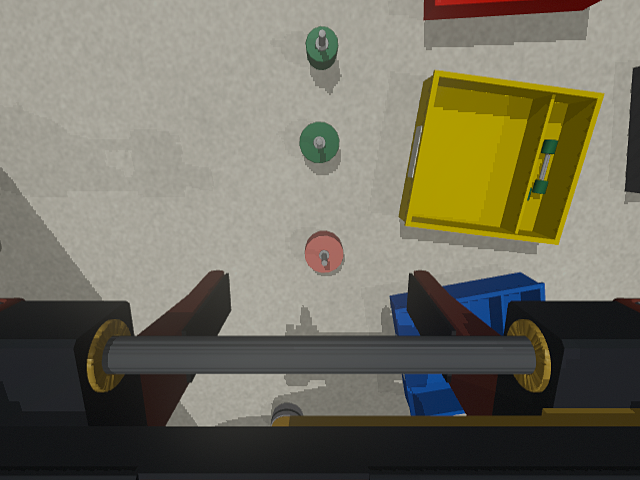

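The wrist view shows the stone at (324,252), wide green at (319,142) and slim green at (321,47). All sit within about 3 px of the predictions. A quick refinement comes next.

Run:
```python
from h import *
import pickle
im,P=pickle.load(open('w1.pkl','rb'))
for nm,h,x0,dims in(('stone1',2,(473,-102),((34,32),(42,26))),('grW',75,(468,15),((40,26),(30,34))),('grS',75,(470,98),((30,34),(40,26)))):
    uv=proj([[*x0,14]],P)[0]; m=hullmask(comp(mask(im,h,60),uv,20))
    for d,hh in dims:
        x,q=fit(lambda x,y:cyl(x,y,d,0,hh),list(x0),[(P,m)],[8,8]); print(nm,d,x.round(1),np.round(q,3))
m=hullmask(comp(mask(im,27,150),(500,160),50)); print(fit(box,[640.9,-5,-.119],[(P,m)],[10,10,.1]))
```

```text
stone1 34 [ 473.3 -102.1] [0.8]
stone1 42 [ 473. -102.] [0.94]
grW 40 [468.4  13.2] [0.928]
grW 30 [467.5  15.9] [0.659]
grS 30 [470.4  98. ] [0.726]
grS 40 [471.1  96. ] [0.482]
(array([ 6.42256875e+02, -3.96375762e+00, -1.17039886e-01]), [np.float64(0.9706206795116928)])
```

Request:
{"name": "servo_tool", "arguments": {
  "plan": [
    [[-1, 0.1, -0.5, -0.9, 0, 0, 0], [-1, 0, -0.5, -0.9, 0, 0, 0], [-1, 0, 0, -0.9, 0, 0, 0], [-1, 0, 0, -0.9, 0, 0, 0], [-1, 0, 0, -0.9, 0, 0, 0]]
  ]
}}

```text
t: 2.27
ee_pos: [472.6, -104.4, 121.5]
orientation: [2.226, 2.216, 0.001]
ft_force: [0.0, -0.6, -0.6]
width: 87.8
grasp_force: 0.0
```

Request:
{"name": "servo_tool", "arguments": {
  "plan": [
    [[-1, 0, 0, -0.6, 0, 0, 0], [-1, 0, 0, -0.38, 0, 0, 0], [-1, 0, 0, 0, 0, 0, 0], [1, 0, 0, 0, 0, 0, 0], [1, 0, 0, 0, 0, 0, 0]]
  ]
}}

```text
t: 2.68
ee_pos: [472.9, -103.6, 83.5]
orientation: [-2.225, -2.218, 0.0]
ft_force: [-0.3, 0.3, 0.3]
width: 77.7
grasp_force: 0.0
```

Request:
{"name": "servo_tool", "arguments": {
  "plan": [
    [[1, 0, 0, 0, 0, 0, 0], [1, 0, 0, 0, 0, 0, 0], [1, 0, 0, 0, 0, 0, 0], [1, 0, 0, 0, 0, 0, 0], [1, 0, 0, 0, 0, 0, 0]]
  ]
}}

```text
t: 3.1
ee_pos: [473.5, -102.3, 83.7]
orientation: [2.221, 2.221, 0.0]
ft_force: [0.5, 0.1, -0.1]
width: 44.5
grasp_force: 0.0
```

Request:
{"name": "servo_tool", "arguments": {
  "plan": [
    [[1, 0, 0, 0, 0, 0, 0], [1, 0, 0, 0, 0, 0, 0], [1, 0, 0, 0.4, 0, 0, 0], [1, 0, 0, 0.8, 0, 0, 0], [1, 0, 0, 0.8, 0, 0, 0]]
  ]
}}

```text
t: 3.52
ee_pos: [472.3, -101.9, 163.3]
orientation: [-2.219, -2.219, 0.003]
ft_force: [1.1, 0.8, -0.6]
width: 41.8
grasp_force: 30.0
```

Request:
{"name": "servo_tool", "arguments": {
  "plan": [
    [[1, 0.44, -0.42, 0, 0, 0, 0], [1, 0.8, -0.75, 0, 0, 0, 0], [1, 0.8, -0.75, 0, 0, 0, 0], [1, 0.8, -0.75, 0, 0, 0, 0], [1, 0.6, -0.6, 0, 0, 0, 0]]
  ]
}}

```text
t: 3.93
ee_pos: [608.1, -230.3, 163.8]
orientation: [2.221, 2.22, 0.001]
ft_force: [0.6, 1.1, 0.2]
width: 41.7
grasp_force: 30.0
```

Request:
{"name": "servo_tool", "arguments": {
  "plan": [
    [[1, 0.4, -0.4, 0, 0, 0, 0], [1, 0, 0, 0, 0, 0, 0], [1, 0, 0, 0, 0, 0, 0]]
  ]
}}

```text
t: 4.18
ee_pos: [622.2, -245.1, 162.7]
orientation: [-2.222, -2.22, 0.0]
ft_force: [-0.1, -0.1, -0.3]
width: 41.2
grasp_force: 30.0
```

Run:
```python
from h import *
from workcell import readout
o=readout.get_obs(); im=vision.get_image('wrist'); P=wristP(o)
print(o['t'],o['ee_pos'],o['width'],o['grasp_force'])
c,s=np.cos(.2),np.sin(.2)
q=[(620.8+c*u-s*v,-217.7+s*u+c*v,42) for u,v in((-55,-67),(55,-67),(55,67),(-55,67))]
cv2.polylines(im,[np.int32(proj(q,P))],True,(255,255,255),1)
cv2.imwrite('pics/w2.png',im[:,:,::-1])
```

```text
4.1833 [ 622.16160884 -245.06182102  162.74005686] 41.196941548893456 29.999838173389435
```

View pics/w2.png

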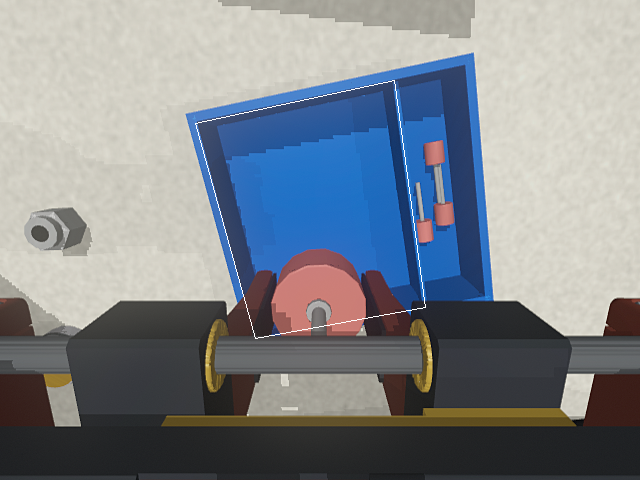

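Request:
{"name": "servo_tool", "arguments": {
  "plan": [
    [[1, 0.12, -0.1, -0.7, 0, 0, 0], [1, 0, 0, -0.7, 0, 0, 0], [1, 0, 0, -0.4, 0, 0, 0], [1, 0, 0, -0.09, 0, 0, 0], [1, 0, 0, 0, 0, 0, 0]]
  ]
}}

```text
t: 4.65
ee_pos: [625.4, -247.2, 86.7]
orientation: [-2.218, -2.219, 0.002]
ft_force: [0.3, 0.3, -0.5]
width: 40.9
grasp_force: 30.0
```

Request:
{"name": "servo_tool", "arguments": {
  "plan": [
    [[1, 0, 0, 0, 0, 0, 0], [-0.25, 0, 0, 0, 0, 0, 0], [-0.25, 0, 0, 0, 0, 0, 0], [-0.25, 0, 0, 0, 0, 0, 0], [-0.25, 0, 0, 0, 0, 0, 0]]
  ]
}}

```text
t: 5.07
ee_pos: [627.2, -248.6, 88.4]
orientation: [2.221, 2.221, 0.0]
ft_force: [0.1, -0.0, -1.3]
width: 55.0
grasp_force: 0.0
```

Request:
{"name": "servo_tool", "arguments": {
  "plan": [
    [[-0.25, 0, 0, 0.6, 0, 0, 0], [-0.25, 0, 0, 1, 0, 0, 0], [-0.25, 0, 0, 1, 0, 0, 0], [-1, -0.3, 0.91, 0, 0, 0, 0], [-1, -0.3, 0.91, 0, 0, 0, 0]]
  ]
}}

```text
t: 5.48
ee_pos: [604.8, -177.0, 195.4]
orientation: [2.22, 2.213, 0.006]
ft_force: [0.9, 1.2, 0.6]
width: 65.0
grasp_force: 0.0
```

Request:
{"name": "servo_tool", "arguments": {
  "plan": [
    [[-1, -0.3, 0.91, 0, 0, 0, 0], [-1, -0.3, 0.91, 0, 0, 0, 0], [-1, -0.3, 0.91, 0, 0, 0, 0], [-1, -0.3, 0.91, 0, 0, 0, 0], [-1, -0.3, 0.91, 0, 0, 0, 0]]
  ]
}}

```text
t: 5.9
ee_pos: [542.2, 7.7, 192.3]
orientation: [2.222, 2.22, 0.001]
ft_force: [0.2, -0.4, 0.1]
width: 87.4
grasp_force: 0.0
```

Request:
{"name": "servo_tool", "arguments": {
  "plan": [
    [[-1, -0.3, 0.91, 0, 0, 0, 0], [-1, -0.3, 0.91, 0, 0, 0, 0], [-1, -0.3, 0.91, 0, 0, 0, 0], [-1, -0.3, 0.91, 0, 0, 0, 0], [-1, -0.3, 0.91, 0, 0, 0, 0]]
  ]
}}

```text
t: 6.32
ee_pos: [482.2, 189.9, 192.3]
orientation: [2.222, 2.221, 0.001]
ft_force: [0.4, 0.8, 0.9]
width: 87.8
grasp_force: 0.0
```

Request:
{"name": "servo_tool", "arguments": {
  "plan": [
    [[-1, -0.3, 0.91, 0, 0, 0, 0], [-1, -0.3, 0.91, 0, 0, 0, 0], [-1, 0, 0, 0, 0, 0, 0], [-1, 0, 0, 0, 0, 0, 0]]
  ]
}}

```text
t: 6.65
ee_pos: [458.4, 262.7, 192.2]
orientation: [2.217, 2.225, 0.001]
ft_force: [0.5, -0.1, -0.5]
width: 87.7
grasp_force: 0.0
```

Run:
```python
from h import *
from workcell import readout
o=readout.get_obs(); im=vision.get_image('wrist'); P=wristP(o)
print(o['t'],o['ee_pos'],o['width'],o['qpos'].round(2))
cv2.imwrite('pics/w3.png',im[:,:,::-1])
for nm,h,x0,d,hh in(('stone2',2,(458,343),34,32),('drum',13,(416,215),38,28)):
    uv=proj([[*x0,14]],P)[0]; print(uv); m=mask(im,h,60)
    if nm=='drum': m=m|(im.max(2)<55)
    try:
        x,q=fit(lambda x,y:cyl(x,y,d,0,hh),list(x0),[(P,hullmask(comp(m,uv,30)))],[8,8]); print(nm,d,x.round(1),np.round(q,3))
    except ValueError as e: print(e)
```

```text
6.65 [458.36477262 262.66785376 192.15515709] 87.69680986523858 [ 0.5   0.44  1.92 -0.    0.78  0.49]
[319.87512404 132.45725792]
stone2 34 [457.3 343.6] [0.956]
[266.45639276 299.79419109]
drum 38 [416.4 215.6] [0.945]
```

View pics/w3.png

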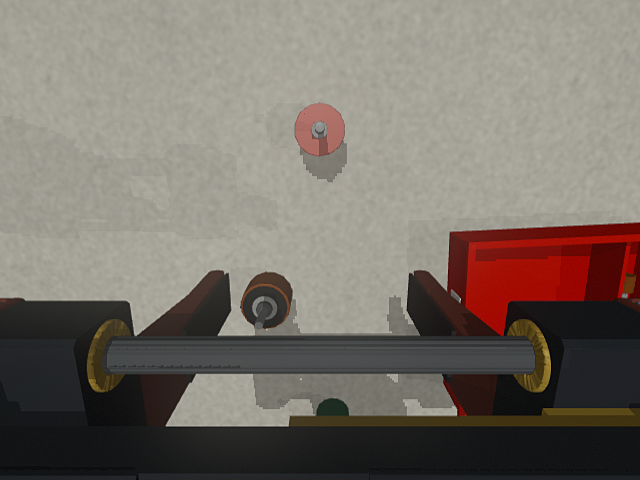

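Request:
{"name": "servo_tool", "arguments": {
  "plan": [
    [[-1, 0, 0.7, -0.3, 0, 0, 0], [-1, 0, 0.7, -0.3, 0, 0, 0], [-1, -0.03, 0.62, -0.4, 0, 0, 0], [-1, 0, 0, -0.8, 0, 0, 0], [-1, 0, 0, -0.6, 0, 0, 0]]
  ]
}}

```text
t: 7.12
ee_pos: [458.8, 341.5, 94.9]
orientation: [2.222, 2.22, 0.002]
ft_force: [-0.3, 0.2, -0.9]
width: 87.8
grasp_force: 0.0
```

Request:
{"name": "servo_tool", "arguments": {
  "plan": [
    [[-1, 0, 0, -0.31, 0, 0, 0], [0, 0, 0, 0, 0, 0, 0], [1, 0, 0, 0, 0, 0, 0], [1, 0, 0, 0, 0, 0, 0], [1, 0, 0, 0, 0, 0, 0]]
  ]
}}

```text
t: 7.53
ee_pos: [458.5, 341.3, 84.2]
orientation: [2.223, 2.22, 0.001]
ft_force: [-0.3, 0.7, 0.8]
width: 64.6
grasp_force: 0.0
```

Request:
{"name": "servo_tool", "arguments": {
  "plan": [
    [[1, 0, 0, 0, 0, 0, 0], [1, 0, 0, 0, 0, 0, 0], [1, 0, 0, 0, 0, 0, 0], [1, 0, 0, 0, 0, 0, 0], [1, 0, 0, 0, 0, 0, 0]]
  ]
}}

```text
t: 7.95
ee_pos: [457.8, 341.9, 83.7]
orientation: [2.222, 2.221, 0.0]
ft_force: [0.1, -1.2, 1.0]
width: 33.7
grasp_force: 30.0
```

Request:
{"name": "servo_tool", "arguments": {
  "plan": [
    [[1, 0, 0, 0, 0, 0, 0], [1, 0, 0, 0, 0, 0, 0]]
  ]
}}

```text
t: 8.12
ee_pos: [457.8, 341.9, 83.7]
orientation: [2.222, 2.221, 0.0]
ft_force: [0.1, -0.6, 3.0]
width: 33.9
grasp_force: 30.0
```

Request:
{"name": "servo_tool", "arguments": {
  "plan": [
    [[1, 0, 0, 0.5, 0, 0, 0], [1, 0, 0, 1, 0, 0, 0], [1, 0, 0, 1, 0, 0, 0], [1, 0, -0.4, 0.5, 0, 0, 0], [1, 0.2, -0.8, 0, 0, 0, 0]]
  ]
}}

```text
t: 8.53
ee_pos: [467.4, 296.9, 208.3]
orientation: [2.217, 2.224, 0.014]
ft_force: [0.9, 0.6, -1.3]
width: 33.7
grasp_force: 30.0
```

Request:
{"name": "servo_tool", "arguments": {
  "plan": [
    [[1, 0.28, -0.9, 0, 0, 0, 0], [1, 0.28, -0.9, 0, 0, 0, 0], [1, 0.28, -0.9, 0, 0, 0, 0], [1, 0.28, -0.9, 0, 0, 0, 0], [1, 0.28, -0.9, 0, 0, 0, 0]]
  ]
}}

```text
t: 8.95
ee_pos: [521.8, 112.2, 203.4]
orientation: [-2.221, -2.221, 0.0]
ft_force: [1.3, -0.1, -0.1]
width: 32.9
grasp_force: 30.0
```

Request:
{"name": "servo_tool", "arguments": {
  "plan": [
    [[1, 0.28, -0.9, 0, 0, 0, 0], [1, 0.28, -0.9, 0, 0, 0, 0], [1, 0.28, -0.9, 0, 0, 0, 0], [1, 0.28, -0.9, 0, 0, 0, 0], [1, 0.28, -0.9, 0, 0, 0, 0]]
  ]
}}

```text
t: 9.37
ee_pos: [577.8, -68.0, 203.2]
orientation: [-2.222, -2.221, 0.0]
ft_force: [0.2, 0.8, -0.3]
width: 33.0
grasp_force: 30.0
```

Request:
{"name": "servo_tool", "arguments": {
  "plan": [
    [[1, 0.28, -0.9, 0, 0, 0, 0], [1, 0.28, -0.9, 0, 0, 0, 0], [1, 0.28, -0.7, 0, 0, 0, 0], [1, 0.08, -0.5, 0, 0, 0, 0], [1, 0, 0, 0, 0, 0, 0]]
  ]
}}

```text
t: 9.78
ee_pos: [615.2, -190.0, 203.2]
orientation: [2.224, 2.216, -0.0]
ft_force: [-0.7, -0.3, -0.6]
width: 33.4
grasp_force: 30.0
```

Request:
{"name": "servo_tool", "arguments": {
  "plan": [
    [[1, 0, 0.09, -0.8, 0, 0, 0], [1, 0, 0, -0.9, 0, 0, 0], [1, 0, 0, -0.7, 0, 0, 0], [1, 0, 0, -0.4, 0, 0, 0], [1, 0, 0, -0.1, 0, 0, 0]]
  ]
}}

```text
t: 10.2
ee_pos: [612.4, -181.0, 85.0]
orientation: [-2.217, -2.218, 0.005]
ft_force: [-11.4, 3.3, 28.1]
width: 33.7
grasp_force: 30.0
```

Request:
{"name": "servo_tool", "arguments": {
  "plan": [
    [[1, 0, 0, 0, 0, 0, 0], [1, 0, 0, 0, 0, 0, 0], [-0.14, 0, 0, 0, 0, 0, 0], [-0.14, 0, 0, 0, 0, 0, 0], [-0.14, 0, 0, 0, 0, 0, 0]]
  ]
}}

```text
t: 10.62
ee_pos: [614.9, -182.5, 88.1]
orientation: [2.221, 2.221, 0.001]
ft_force: [-0.0, -1.0, 0.1]
width: 48.7
grasp_force: 0.0
```

Request:
{"name": "servo_tool", "arguments": {
  "plan": [
    [[-0.14, 0, 0, 0, 0, 0, 0], [-0.14, 0, 0, 0, 0, 0, 0], [-0.14, 0, 0, 0.5, 0, 0, 0], [-0.14, 0, 0, 1, 0, 0, 0], [-0.14, 0, 0, 1, 0, 0, 0]]
  ]
}}

```text
t: 11.03
ee_pos: [613.4, -182.3, 187.1]
orientation: [-2.219, -2.218, 0.003]
ft_force: [0.8, 0.1, 0.2]
width: 50.1
grasp_force: 0.0
```

Run:
```python
from h import *
from workcell import readout
o=readout.get_obs(); im=vision.get_image('scene')
print(o['t'],o['ee_pos'],o['width'],o['qpos'].round(2))
cv2.imwrite('pics/s2.png',cv2.resize(im[120:460,80:540],None,fx=1.7,fy=1.7)[:,:,::-1])
```

```text
11.0333 [ 613.42737486 -182.27597789  187.06083535] 50.08966285850934 [-0.31  0.59  1.66  0.    0.9  -0.31]
```

View pics/s2.png

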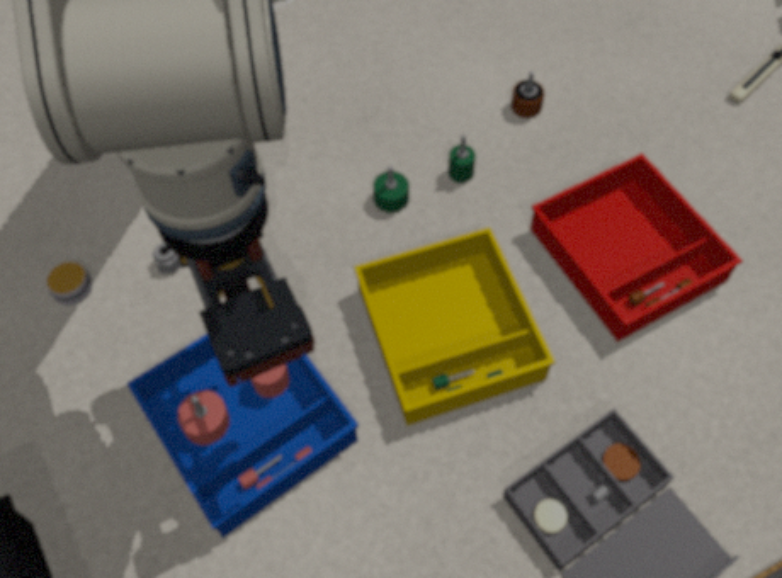

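Both stones stand upright in the blue tray, at crop pixels (203,415) and (270,378). Next is the wide polisher.

Request:
{"name": "servo_tool", "arguments": {
  "plan": [
    [[-0.14, 0, 0, 0.2, 0, 0, 0], [-1, -0.5, 0.7, 0, 0, 0, 0], [-1, -0.65, 0.87, 0, 0, 0, 0], [-1, -0.65, 0.87, 0, 0, 0, 0], [-1, -0.65, 0.87, 0, 0, 0, 0]]
  ]
}}

```text
t: 11.5
ee_pos: [517.8, -53.5, 194.6]
orientation: [-2.222, -2.219, 0.001]
ft_force: [0.2, 1.1, -0.8]
width: 73.6
grasp_force: 0.0
```

Request:
{"name": "servo_tool", "arguments": {
  "plan": [
    [[-1, -0.65, 0.87, 0, 0, 0, 0], [-1, -0.52, 0.71, 0, 0, 0, 0], [-1, 0, 0, -0.6, 0, 0, 0], [-1, 0, 0, -0.6, 0, 0, 0], [-1, 0, 0, -0.4, 0, 0, 0]]
  ]
}}

```text
t: 11.92
ee_pos: [472.6, 8.1, 129.8]
orientation: [-2.219, -2.222, 0.002]
ft_force: [0.1, 0.8, 0.1]
width: 87.8
grasp_force: 0.0
```

Request:
{"name": "servo_tool", "arguments": {
  "plan": [
    [[-1, 0, 0, 0, 0, 0, 0]]
  ]
}}

```text
t: 12.0
ee_pos: [471.6, 7.7, 128.5]
orientation: [-2.218, -2.219, 0.007]
ft_force: [-0.7, 0.4, 0.6]
width: 87.7
grasp_force: 0.0
```

Request:
{"name": "servo_tool", "arguments": {
  "plan": [
    [[-1, -0.08, 0.14, -0.5, 0, 0, 0], [-1, 0, 0, -0.4, 0, 0, 0], [-1, 0, 0, -0.22, 0, 0, 0], [-1, 0, 0, 0, 0, 0, 0], [1, 0, 0, 0, 0, 0, 0]]
  ]
}}

```text
t: 12.42
ee_pos: [470.8, 12.8, 86.7]
orientation: [-2.222, -2.22, 0.001]
ft_force: [0.8, 0.1, 0.1]
width: 84.3
grasp_force: 0.0
```

Request:
{"name": "servo_tool", "arguments": {
  "plan": [
    [[1, 0, 0, 0, 0, 0, 0], [1, 0, 0, 0, 0, 0, 0], [1, 0, 0, 0, 0, 0, 0], [1, 0, 0, 0, 0, 0, 0], [1, 0, 0, 0, 0, 0, 0]]
  ]
}}

```text
t: 12.83
ee_pos: [471.1, 12.9, 87.1]
orientation: [2.221, 2.221, 0.001]
ft_force: [-0.7, 0.1, -0.8]
width: 51.6
grasp_force: 0.0
```

Request:
{"name": "servo_tool", "arguments": {
  "plan": [
    [[1, 0, 0, 0, 0, 0, 0], [1, 0, 0, 0, 0, 0, 0], [1, 0, 0, 0, 0, 0, 0]]
  ]
}}

```text
t: 13.08
ee_pos: [470.8, 13.0, 86.8]
orientation: [2.222, 2.221, 0.0]
ft_force: [-0.8, 0.4, 3.5]
width: 39.4
grasp_force: 30.0
```

Request:
{"name": "servo_tool", "arguments": {
  "plan": [
    [[1, 0, 0, 0.5, 0, 0, 0], [1, 0, 0, 1, 0, 0, 0], [1, 0.2, 0, 0.5, 0, 0, 0], [1, 0.8, -0.3, 0, 0, 0, 0], [1, 0.9, -0.3, 0, 0, 0, 0]]
  ]
}}

```text
t: 13.5
ee_pos: [546.9, -10.9, 168.4]
orientation: [2.22, 2.222, 0.001]
ft_force: [0.2, 0.7, -1.0]
width: 39.6
grasp_force: 30.0
```

Request:
{"name": "servo_tool", "arguments": {
  "plan": [
    [[1, 0.9, -0.3, 0, 0, 0, 0], [1, 0.6, -0.2, 0, 0, 0, 0], [1, 0.31, -0.08, 0, 0, 0, 0], [1, 0, 0, 0, 0, 0, 0], [1, 0, 0, 0, 0, 0, 0]]
  ]
}}

```text
t: 13.92
ee_pos: [618.7, -34.3, 166.0]
orientation: [-2.221, -2.22, 0.001]
ft_force: [-0.8, -0.6, -1.5]
width: 39.4
grasp_force: 30.0
```

Request:
{"name": "servo_tool", "arguments": {
  "plan": [
    [[1, 0, 0, -0.6, 0, 0, 0], [1, 0, 0, -0.6, 0, 0, 0], [1, 0, 0, -0.4, 0, 0, 0], [1, 0, 0, -0.2, 0, 0, 0], [1, 0, 0, -0.08, 0, 0, 0]]
  ]
}}

```text
t: 14.33
ee_pos: [617.1, -33.8, 90.0]
orientation: [-2.219, -2.22, 0.004]
ft_force: [0.2, -1.5, -0.8]
width: 39.4
grasp_force: 30.0
```

Request:
{"name": "servo_tool", "arguments": {
  "plan": [
    [[1, 0, 0, 0, 0, 0, 0], [1, 0, 0, 0, 0, 0, 0], [-0.23, 0, 0, 0, 0, 0, 0], [-0.23, 0, 0, 0, 0, 0, 0], [-0.23, 0, 0, 0, 0, 0, 0]]
  ]
}}

```text
t: 14.75
ee_pos: [619.7, -34.3, 92.4]
orientation: [2.221, 2.22, 0.001]
ft_force: [-0.3, 0.1, -0.0]
width: 53.2
grasp_force: 0.0
```

Request:
{"name": "servo_tool", "arguments": {
  "plan": [
    [[-0.23, 0, 0, 0, 0, 0, 0], [-0.23, 0, 0, 0, 0, 0, 0], [-0.23, 0, 0, 0.5, 0, 0, 0], [-0.23, 0, 0, 1, 0, 0, 0], [-0.23, 0, 0, 1, 0, 0, 0]]
  ]
}}

```text
t: 15.17
ee_pos: [618.0, -34.2, 191.1]
orientation: [-2.22, -2.219, 0.004]
ft_force: [1.3, -0.9, 0.3]
width: 53.8
grasp_force: 0.0
```

Request:
{"name": "servo_tool", "arguments": {
  "plan": [
    [[-1, -0.7, 0.6, 0, 0, 0, 0], [-1, -0.8, 0.65, 0, 0, 0, 0], [-1, -0.8, 0.65, 0, 0, 0, 0], [-1, -0.8, 0.65, 0, 0, 0, 0], [-1, -0.5, 0.55, 0, 0, 0, 0]]
  ]
}}

```text
t: 15.58
ee_pos: [471.8, 90.5, 191.4]
orientation: [-2.221, -2.22, 0.003]
ft_force: [0.1, 0.3, -0.7]
width: 84.1
grasp_force: 0.0
```

Request:
{"name": "servo_tool", "arguments": {
  "plan": [
    [[-1, -0.1, 0, 0, 0, 0, 0], [-1, 0, 0, 0, 0, 0, 0], [-1, 0, 0, 0, 0, 0, 0]]
  ]
}}

```text
t: 15.83
ee_pos: [472.0, 89.8, 191.9]
orientation: [2.22, 2.221, 0.002]
ft_force: [0.2, 0.2, -0.3]
width: 87.8
grasp_force: 0.0
```

Run:
```python
from h import *
from workcell import readout
o=readout.get_obs(); im=vision.get_image('wrist'); P=wristP(o)
print(o['t'],o['ee_pos'],o['width'])
cv2.imwrite('pics/w4.png',im[:,:,::-1])
x0=(470,98); uv=proj([[*x0,17]],P)[0]; print(uv); m=mask(im,75,140)
x,q=fit(lambda x,y:cyl(x,y,30,0,34),list(x0),[(P,hullmask(cv2.morphologyEx(comp(m,uv,30).astype(np.uint8),cv2.MORPH_OPEN,np.ones((7,7)))))],[8,8]); print(x.round(1),np.round(q,3))
```

```text
15.8333 [471.97775077  89.77751155 191.87169218] 87.81176093177572
[317.03524344 232.63577199]Traceback (most recent call last):
  File "<stdin>", line 7, in <module>
  File "h.py", line 26, in hullmask
    cv2.fillConvexPoly(o,cv2.convexHull(p),1); return o
    ~~~~~~~~~~~~~~~~~~^^^^^^^^^^^^^^^^^^^^^^^
cv2.error: OpenCV(4.12.0) /io/opencv/modules/imgproc/src/drawing.cpp:2404: error: (-215:Assertion failed) points.checkVector(2, CV_32S) >= 0 in function 'fillConvexPoly'
```

View pics/w4.png

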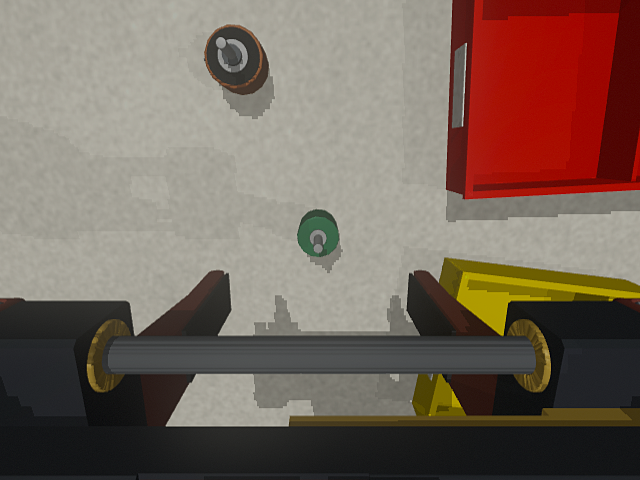

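The slim polisher is centred at (318,233), against a prediction of (317,233), so (470.5,98) holds. I'll pick it up.

Request:
{"name": "servo_tool", "arguments": {
  "plan": [
    [[-1, -0.04, 0.2, -0.6, 0, 0, 0], [-1, 0, 0, -0.7, 0, 0, 0], [-1, 0, 0, -0.7, 0, 0, 0], [-1, 0, 0, -0.4, 0, 0, 0], [-0.5, 0, 0, -0.27, 0, 0, 0]]
  ]
}}

```text
t: 16.3
ee_pos: [470.1, 96.8, 82.6]
orientation: [-2.223, -2.219, 0.002]
ft_force: [-0.4, -1.0, 0.7]
width: 84.0
grasp_force: 0.0
```

Request:
{"name": "servo_tool", "arguments": {
  "plan": [
    [[0, 0, 0, 0, 0, 0, 0], [1, 0, 0, 0, 0, 0, 0], [1, 0, 0, 0, 0, 0, 0], [1, 0, 0, 0, 0, 0, 0], [1, 0, 0, 0, 0, 0, 0]]
  ]
}}

```text
t: 16.72
ee_pos: [470.4, 97.8, 85.7]
orientation: [2.221, 2.22, 0.003]
ft_force: [1.1, 0.9, 0.1]
width: 51.2
grasp_force: 0.0
```

Request:
{"name": "servo_tool", "arguments": {
  "plan": [
    [[1, 0, 0, 0, 0, 0, 0], [1, 0, 0, 0, 0, 0, 0], [1, 0, 0, 0, 0, 0, 0], [1, 0, 0, 0, 0, 0, 0], [1, 0, 0, 0, 0, 0, 0]]
  ]
}}

```text
t: 17.13
ee_pos: [469.9, 97.8, 85.0]
orientation: [2.221, 2.221, 0.001]
ft_force: [-0.7, 0.3, 5.8]
width: 29.4
grasp_force: 30.0
```

Request:
{"name": "servo_tool", "arguments": {
  "plan": [
    [[1, 0, 0, 0.5, 0, 0, 0], [1, 0, 0, 1, 0, 0, 0], [1, 0.2, 0, 0.5, 0, 0, 0], [1, 0.8, -0.4, 0, 0, 0, 0], [1, 0.9, -0.4, 0, 0, 0, 0]]
  ]
}}

```text
t: 17.55
ee_pos: [545.6, 66.0, 166.3]
orientation: [2.219, 2.223, 0.001]
ft_force: [0.6, 0.2, -0.8]
width: 29.7
grasp_force: 30.0
```

Request:
{"name": "servo_tool", "arguments": {
  "plan": [
    [[1, 0.9, -0.4, 0, 0, 0, 0], [1, 0.7, -0.3, 0, 0, 0, 0], [1, 0.42, -0.2, 0, 0, 0, 0], [1, 0, 0, 0, 0, 0, 0], [1, 0, 0, 0, 0, 0, 0]]
  ]
}}

```text
t: 17.97
ee_pos: [626.1, 29.4, 164.0]
orientation: [-2.222, -2.219, 0.001]
ft_force: [-0.0, 0.7, -0.1]
width: 29.4
grasp_force: 30.0
```

Request:
{"name": "servo_tool", "arguments": {
  "plan": [
    [[1, 0, 0, -0.6, 0, 0, 0], [1, 0, 0, -0.6, 0, 0, 0], [1, 0, 0, -0.4, 0, 0, 0], [1, 0, 0, -0.2, 0, 0, 0], [1, 0, 0, -0.1, 0, 0, 0]]
  ]
}}

```text
t: 18.38
ee_pos: [623.8, 30.4, 87.8]
orientation: [-2.218, -2.219, 0.006]
ft_force: [-14.7, 0.8, 41.0]
width: 29.7
grasp_force: 30.0
```

Request:
{"name": "servo_tool", "arguments": {
  "plan": [
    [[1, 0, 0, 0, 0, 0, 0], [1, 0, 0, 0, 0, 0, 0], [-0.05, 0, 0, 0, 0, 0, 0], [-0.05, 0, 0, 0, 0, 0, 0], [-0.05, 0, 0, 0, 0, 0, 0]]
  ]
}}

```text
t: 18.8
ee_pos: [626.6, 29.9, 89.2]
orientation: [2.221, 2.221, 0.001]
ft_force: [-0.4, 0.0, 0.3]
width: 44.3
grasp_force: 0.0
```

Request:
{"name": "servo_tool", "arguments": {
  "plan": [
    [[-0.05, 0, 0, 0, 0, 0, 0], [-0.05, 0, 0, 0, 0, 0, 0], [-0.05, 0, 0, 0.5, 0, 0, 0], [-0.05, 0, 0, 1, 0, 0, 0], [-0.05, 0, 0, 1, 0, 0, 0]]
  ]
}}

```text
t: 19.22
ee_pos: [625.2, 29.7, 188.2]
orientation: [-2.22, -2.219, 0.005]
ft_force: [0.9, 0.8, 0.5]
width: 46.4
grasp_force: 0.0
```

Request:
{"name": "servo_tool", "arguments": {
  "plan": [
    [[-1, -0.6, 0.5, 0, 0, 0, 0], [-1, -0.8, 0.72, 0, 0, 0, 0], [-1, -0.8, 0.72, 0, 0, 0, 0], [-1, -0.8, 0.72, 0, 0, 0, 0], [-1, -0.8, 0.72, 0, 0, 0, 0]]
  ]
}}

```text
t: 19.63
ee_pos: [477.1, 161.9, 188.9]
orientation: [2.223, 2.22, 0.001]
ft_force: [0.1, 0.7, 0.0]
width: 75.7
grasp_force: 0.0
```

Request:
{"name": "servo_tool", "arguments": {
  "plan": [
    [[-1, -0.8, 0.72, 0, 0, 0, 0], [-1, -0.64, 0.55, 0, 0, 0, 0], [-1, 0, 0, 0, 0, 0, 0], [-1, 0, 0, 0, 0, 0, 0]]
  ]
}}

```text
t: 19.97
ee_pos: [420.9, 212.1, 188.9]
orientation: [2.218, 2.225, 0.0]
ft_force: [0.3, 0.6, -0.5]
width: 87.4
grasp_force: 0.0
```

Request:
{"name": "servo_tool", "arguments": {
  "plan": [
    [[-1, -0.11, 0.09, -0.6, 0, 0, 0], [-1, 0, 0, -0.7, 0, 0, 0], [-1, 0, 0, -0.7, 0, 0, 0], [-1, 0, 0, -0.4, 0, 0, 0], [-0.5, 0, 0, -0.22, 0, 0, 0]]
  ]
}}

```text
t: 20.38
ee_pos: [417.9, 213.7, 81.9]
orientation: [-2.223, -2.219, 0.003]
ft_force: [1.2, 0.4, -0.4]
width: 83.8
grasp_force: 0.0
```

Request:
{"name": "servo_tool", "arguments": {
  "plan": [
    [[0, 0, 0, 0, 0, 0, 0], [1, 0, 0, 0, 0, 0, 0], [1, 0, 0, 0, 0, 0, 0], [1, 0, 0, 0, 0, 0, 0], [1, 0, 0, 0, 0, 0, 0]]
  ]
}}

```text
t: 20.8
ee_pos: [418.2, 214.9, 84.9]
orientation: [2.221, 2.22, 0.003]
ft_force: [0.2, 1.2, 0.1]
width: 51.3
grasp_force: 0.0
```

Request:
{"name": "servo_tool", "arguments": {
  "plan": [
    [[1, 0, 0, 0, 0, 0, 0], [1, 0, 0, 0, 0, 0, 0], [1, 0, 0, 0, 0, 0, 0], [1, 0, 0, 0, 0, 0, 0]]
  ]
}}

```text
t: 21.13
ee_pos: [417.8, 214.9, 84.4]
orientation: [2.221, 2.221, 0.001]
ft_force: [-0.1, -1.2, 6.8]
width: 37.3
grasp_force: 30.0
```

Request:
{"name": "servo_tool", "arguments": {
  "plan": [
    [[1, 0, 0, 0.5, 0, 0, 0], [1, 0, 0, 1, 0, 0, 0], [1, 0.2, 0, 0.5, 0, 0, 0], [1, 0.8, -0.06, 0, 0, 0, 0], [1, 0.9, -0.06, 0, 0, 0, 0]]
  ]
}}

```text
t: 21.55
ee_pos: [493.5, 210.2, 165.7]
orientation: [2.219, 2.223, 0.002]
ft_force: [-0.5, 1.0, -1.2]
width: 37.6
grasp_force: 30.0
```

Request:
{"name": "servo_tool", "arguments": {
  "plan": [
    [[1, 0.9, -0.06, 0, 0, 0, 0], [1, 0.9, -0.06, 0, 0, 0, 0], [1, 0.8, -0.06, 0, 0, 0, 0], [1, 0.5, -0.06, 0, 0, 0, 0], [1, 0.15, 0, 0, 0, 0, 0]]
  ]
}}

```text
t: 21.97
ee_pos: [626.6, 199.8, 163.9]
orientation: [2.222, 2.219, 0.003]
ft_force: [-0.7, 0.7, 0.5]
width: 37.0
grasp_force: 30.0
```

Request:
{"name": "servo_tool", "arguments": {
  "plan": [
    [[1, 0, 0, 0, 0, 0, 0], [1, 0, 0, 0, 0, 0, 0], [1, 0, 0, 0, 0, 0, 0]]
  ]
}}

```text
t: 22.22
ee_pos: [621.8, 200.4, 163.4]
orientation: [-2.22, -2.221, 0.003]
ft_force: [0.2, 0.1, -0.3]
width: 37.9
grasp_force: 30.0
```

Request:
{"name": "servo_tool", "arguments": {
  "plan": [
    [[1, 0.03, 0, -0.6, 0, 0, 0], [1, 0, 0, -0.5, 0, 0, 0], [1, 0, 0, -0.3, 0, 0, 0], [1, 0, 0, -0.2, 0, 0, 0], [1, 0, 0, -0.13, 0, 0, 0]]
  ]
}}

```text
t: 22.63
ee_pos: [623.8, 200.4, 93.8]
orientation: [-2.221, -2.221, 0.002]
ft_force: [0.1, -0.9, -1.0]
width: 37.4
grasp_force: 30.0
```

Request:
{"name": "servo_tool", "arguments": {
  "plan": [
    [[1, 0, 0, -0.08, 0, 0, 0], [1, 0, 0, -0.05, 0, 0, 0], [1, 0, 0, 0, 0, 0, 0], [1, 0, 0, 0, 0, 0, 0]]
  ]
}}

```text
t: 22.97
ee_pos: [625.1, 200.4, 90.1]
orientation: [2.222, 2.221, 0.001]
ft_force: [-0.4, -0.3, -0.3]
width: 37.6
grasp_force: 30.0
```

Request:
{"name": "servo_tool", "arguments": {
  "plan": [
    [[-0.2, 0, 0, 0, 0, 0, 0], [-0.2, 0, 0, 0, 0, 0, 0], [-0.2, 0, 0, 0, 0, 0, 0], [-0.2, 0, 0, 0, 0, 0, 0], [-0.2, 0, 0, 0, 0, 0, 0]]
  ]
}}

```text
t: 23.38
ee_pos: [624.9, 200.3, 89.7]
orientation: [2.222, 2.221, 0.0]
ft_force: [-1.6, 0.0, -0.3]
width: 52.8
grasp_force: 0.0
```

Request:
{"name": "servo_tool", "arguments": {
  "plan": [
    [[-0.2, 0, 0, 0.5, 0, 0, 0], [-0.2, 0, 0, 1, 0, 0, 0], [-0.2, 0, 0, 1, 0, 0, 0], [-0.2, -0.5, 0.5, 1, 0, 0, 0], [-0.2, -1, 1, 0, 0, 0, 0]]
  ]
}}

```text
t: 23.8
ee_pos: [583.5, 246.6, 231.2]
orientation: [2.222, 2.212, 0.02]
ft_force: [1.0, 2.0, 0.2]
width: 52.6
grasp_force: 0.0
```

Request:
{"name": "servo_tool", "arguments": {
  "plan": [
    [[-0.2, -1, 1, 0, 0, 0, 0], [-0.2, -1, 1, 0, 0, 0, 0], [-0.2, -0.5, 0.5, 0, 0, 0, 0], [-0.2, 0, 0, 0, 0, 0, 0], [-0.2, 0, 0, 0, 0, 0, 0]]
  ]
}}

```text
t: 24.22
ee_pos: [498.5, 326.7, 223.7]
orientation: [2.218, 2.224, 0.0]
ft_force: [0.1, 0.2, -0.5]
width: 53.0
grasp_force: 0.0
```

Run:
```python
from h import *
from workcell import readout
o=readout.get_obs()
print(o['t'],o['ee_pos'],o['width'])
im=vision.get_image('scene'); cv2.imwrite('pics/s5.png',cv2.resize(im[140:450,80:540],None,fx=1.7,fy=1.7,interpolation=cv2.INTER_CUBIC)[:,:,::-1])
im=vision.get_image('side'); cv2.imwrite('pics/d5.png',cv2.resize(im[130:350,90:480],None,fx=2,fy=2,interpolation=cv2.INTER_CUBIC)[:,:,::-1])
```

```text
24.2167 [498.4578066  326.72212085 223.73091383] 52.966373999838886
```

View pics/s5.png

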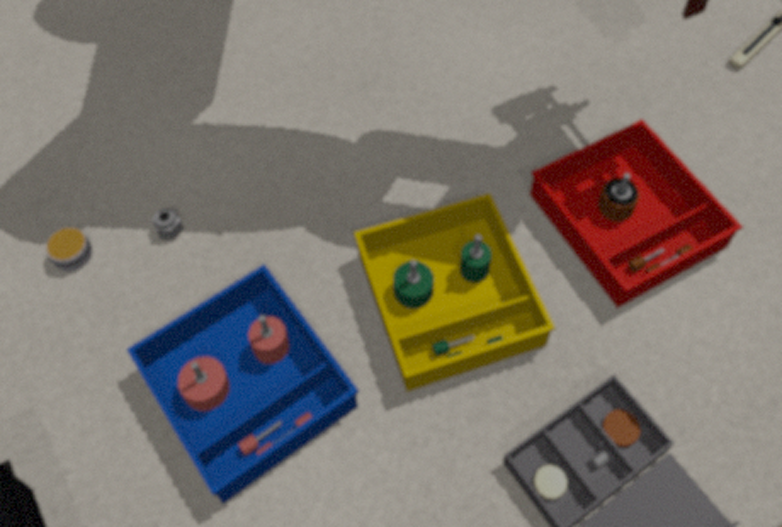

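View pics/d5.png

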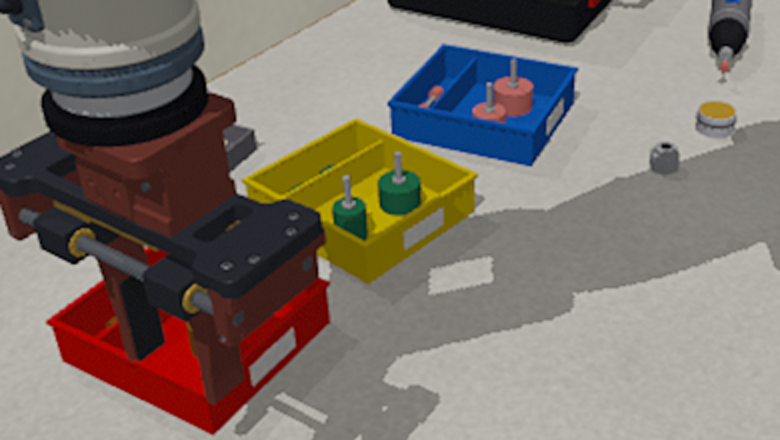

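All five heads stand shank-up in their bays. In the scene crop the stones are at (203,382) and (268,338), the polishers at (413,283) and (476,260), and the drum at (619,198). The nut and tin haven't moved, and the gripper is clear. Handing in.

```bash
python3 -c "
from workcell import close_job
print(close_job())"
```

```text
the job is handed in; nothing more can be done
None
```

The job is handed in at about 24 s: all five heads stand shank-up in their trays' large bays (last camera check) and the nut and tin are untouched; setting the slim polisher down briefly read 41 N at the wrist, pressed through the held head, not the arm or gripper body.

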